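# Close up the module row on the rail and lock it

### The arm

A 6-joint arm with a two-finger parallel gripper is mounted at the origin on a cart in front of the work surface, level with it; the furniture and walls round the work are solid. World frame = base frame: x ahead of the robot, y to its left, z up, the work surface at z = 0. Lengths are in m, angles in rad, forces in N, time in s.
With the tool pointing down it reaches from about 0.25 to 0.775 m from the base axis. Payload 8.9 kg.
Tool frame: the origin (TCP) lies on the centre line of the jaws, within the pads' length; the fingertips stand 25 mm ahead of it and the grasp point (between the pads) lies 6 mm ahead of it; z points along the fingers, y is the line along which they close (so a half turn about z gives the same grasp; the last joint's range is limited). The gripper opens to 85 mm and grips with 20 to 120 N. Pads are 22 mm wide; open, the fingers measure 114 mm over their backs; the gripper's body (76 mm by 85 mm) begins 54 mm behind the grasp point. The pads swing forward as they close: fully open they stand 13 mm farther back than shut.
Start: joints at [-1.44, 0.291, -0.153, 1.127, 0, 1.431], TCP at [0.14, -0.506, 0.256] pointing down, gripper open.
Joint ranges: [-2.52, 2.52], [-0.91, 1.74], [-1.3, 1.37], [-1.96, 2.02], [-1.52, 1.47], [-3.14, 3.14]. Speed limits (rad/s): [2.22, 2.22, 2.79, 3.14, 3.14, 3.14].

### API

Orientations are given as [roll, pitch, yaw] about the fixed x, y, z axes, in that order (R = Rz(yaw) Ry(pitch) Rx(roll)).
In Python, from plant import robot gives the robot as it stands.
- The arm moves only by the tool play_rows, never from a script. Its argument "plan" is a list of rows, each a list of 7 numbers: the turn, a rotation vector about the tool's x, y, z in rad, then the shift along the tool's x, y, z in m, then the opening, from 0 (shut) to 1 (fully open). A call has 1 to 10 rows; each row is the pose to reach, as a shift and turn from the pose commanded when the call began, along the tool's axes at that moment; what a row does not reach only later rows make up. A row lasts 1/10 s, in which the tool goes at most 50 mm and 8.59 degrees, less where a joint would pass 70% of its speed; a pose out of reach is approached as far as the arm can. A call with a gripper value outside its range is refused whole. The fingers move at their own pace and stop on an object; "grip_force" is the grip in N (left out, the last holds). Time passes only in rows, so rows that repeat a pose let the fingers close. It gives the time, the measured TCP pose, the force, the opening and the grip force at its end, in the units of the state.
- robot.get_obs(): the state, without advancing time (a new reading comes with each control period).
- robot.read_camera(name): name is "scene" or "side" or "wrist"; returns a dict with "pixels" (384x512x3 uint8, red, green, blue), "range_z" (384x512 float32, m along the optical axis (not along the pixel's ray), 0 where there is no reading), "camera_matrix" (3x3 intrinsics, pixels), "R" (3x3) and "t" (3): a world point X has camera coordinates R X + t; the wrist camera has in their place "mount" (4x4, takes a point from camera to tool coordinates, whose origin is the TCP and whose axes are the flange's). Camera axes: x right, y down, z forward; pixel columns grow to the right and rows downward; lengths in m; the calibration is good to about 2 mm. A picture is of the moment at which its call begins: read the wrist's pose just before it.
- robot.sign_off(): hands the job in; it is judged then, once.
The state is a dict: "t": time; "joint_pos": joint angles; "qd": joint speeds; "effort": joint torques, N m; "ee_pos": TCP position; "tcp_rot": TCP orientation; "wrist_force": force on the tool from outside, world axes, zero at the start; "ft_torque": the same for the moment, N m; "grip_width": opening from 0.0 (shut) to 1.0 (fully open); "grip_force": force on a finger pad.
Only numpy, scipy, OpenCV 4.12 (cv2) and the standard library are available. Lean on these libraries where they do the work, as an engineer would, in place of code of your own. Each camera call takes 0.05 s, during which the arm holds its last target. There are 200 camera calls.

### The job

Push the row of four touching modules along the rail as one train, gently with the fingertips from behind, until the row is closed up with no gap against the black end stop. Then press the orange locking tab on the end stop all the way down. Do not grip the modules or lift them off the rail, and leave the other things on the table alone.

Things in the scene. Friction and masses are not known exactly. Their poses are not given: they have to be found in the camera images.
- rail: aluminium mounting rail, 35 mm wide and 340 mm long, on a grey back plate (130x360x4 mm) on a 10 mm board, fixed to the table. Origin: underside of the board, at its centre. The rail runs along its y axis, the end stop is towards +y; rail top is 22 mm above the table.
- stop_face (a point): centre of the flat face of the black end stop that the row must meet, 20 mm above the rail top (42 mm above the table). The stop is fixed on the rail, 72 mm across the rail, 34 mm along it (it reaches from this face to +y) and 40 mm high above the rail top. Axes as the rail's: the modules lie on the -y side.
- tab_top (a point): centre of the top of the orange locking tab on top of the end stop, 32 mm across the rail by 22 mm along it; when up it stands 10 mm proud of the stop's top (72 mm above the table), 18 mm from the stop face towards +y. Moves down as it is pressed.
- lock_tab (a joint): travel of the locking tab in m: 0 up (start), 0.007 fully down (still 3 mm proud of the stop). Stiff (about 3 N) and stays where it is left.
- module1_mid (a point): middle of the blue module, 16 mm above the rail top (38 mm above the table), half-way along and across it. A module is 22 mm along the rail, 80 mm across it, 30 mm high above the rail top with a 46 mm wide nose up to 38 mm (60 mm above the table); it sits loosely astride the rail with about 1 mm play and slides along it; about 90 g. The four stand in a row, faces touching or within 1 mm, in any colour order. Axes as the rail's.
- module2_mid (a point): middle of the green module, 16 mm above the rail top (38 mm above the table), half-way along and across it. A module is 22 mm along the rail, 80 mm across it, 30 mm high above the rail top with a 46 mm wide nose up to 38 mm (60 mm above the table); it sits loosely astride the rail with about 1 mm play and slides along it; about 90 g. The four stand in a row, faces touching or within 1 mm, in any colour order. Axes as the rail's.
- module3_mid (a point): middle of the white module, 16 mm above the rail top (38 mm above the table), half-way along and across it. A module is 22 mm along the rail, 80 mm across it, 30 mm high above the rail top with a 46 mm wide nose up to 38 mm (60 mm above the table); it sits loosely astride the rail with about 1 mm play and slides along it; about 90 g. The four stand in a row, faces touching or within 1 mm, in any colour order. Axes as the rail's.
- module4_mid (a point): middle of the grey module, 16 mm above the rail top (38 mm above the table), half-way along and across it. A module is 22 mm along the rail, 80 mm across it, 30 mm high above the rail top with a 46 mm wide nose up to 38 mm (60 mm above the table); it sits loosely astride the rail with about 1 mm play and slides along it; about 90 g. The four stand in a row, faces touching or within 1 mm, in any colour order. Axes as the rail's.
- wipes_tub: bystander, loose: round white tub with orange lid, 64 mm across, 72 mm high; origin at the centre of its underside. To be left alone.
- safety_glasses: bystander, loose: black safety glasses, 48x133x26 mm; origin at the centre of its underside. To be left alone.
- tape_blue: bystander, loose: small blue tape roll, 37 mm across, 15 mm high; origin at the centre of its underside. To be left alone.
- fibre_spool: bystander, loose: white spool with yellow winding, 68 mm across, 24 mm high; origin at the centre of its underside. To be left alone.
- solder_tin: bystander, loose: flat round grey tin, 62 mm across, 24 mm high; origin at the centre of its underside. To be left alone.
Mind the look-alikes: they are no part of the job. Of the things that look like the part that bears module1_mid, the larger one is meant.

How it is judged:
By the outcome, as a careful person would: the job done as asked, in the order asked, and still so for the second after the job is handed in, with the robot touching nothing.
It also fails if it takes over 38 s, if anything falls off the work surface, if the arm or the gripper's body presses on something with over 40 N, if the wrist force passes 120 N, or if a joint passes its speed limit or range.

## Working session

There is one attempt and no reset: what is moved stays moved. The work goes in short steps, Python scripts to look and compute and a tool call to move; the robot and the scene stay as the last step left them, time stands still between calls to the robot, and variables do not carry over. Pictures are saved under pics/ and viewed, at most 10 in all, crops included, and the job is handed in when it is done.

Besides the shell and the picture viewer there is one more tool, called after "Emit:" by a JSON object that holds its "fn" and its "kwargs", one argument or row to a line. play_rows: Moves the arm, as the interface text tells. Its arguments: {"type":"object","properties":{"plan":{"type":"array"},"grip_force":{"type":"number"}},"required":["plan"]}

```bash
ls; mkdir -p pics; python3 - <<'E'
from plant import robot
import cv2,numpy as np
o=robot.get_obs();print(o)
for n in("scene","side"):
    d=robot.read_camera(n);cv2.imwrite(f"pics/{n}0.png",d["pixels"][:,:,::-1]);np.savez(f"{n}0.npz",**d)
    print(n,d["camera_matrix"],d["R"],d["t"])
E
```

```text
pics
{'t': 0.0, 'joint_pos': array([-1.44031436e+00,  2.91285559e-01, -1.54113966e-01,  1.12665382e+00,
        2.55548324e-05,  1.43151868e+00]), 'qd': array([ 0.00101244,  0.0001225 , -0.00067483, -0.00014875,  0.00235281,
        0.00075103]), 'effort': array([-2.21121132e-03, -5.37143254e+01,  3.31374478e+01,  1.54691725e-02,
       -3.92426982e-04,  1.14026292e-05]), 'ee_pos': array([ 0.13988486, -0.50562658,  0.25573413]), 'tcp_rot': array([-3.14035136e+00, -1.99815776e-04,  2.69759472e-01]), 'wrist_force': array([ 0.63675253,  0.8826248 , -0.10629097]), 'ft_torque': array([-0.02207559, -0.040179  , -0.01489669]), 'grip_force': 0.0, 'grip_width': 0.9993093593413688}
scene [[419.08820209   0.         254.89921606]
 [  0.         419.08820209 185.9233883 ]
 [  0.           0.           1.        ]] [[ 0.78128488 -0.62367987 -0.02484661]
 [-0.27428036 -0.30728918 -0.91123194]
 [ 0.56068193  0.71874667 -0.41114353]] [-0.43464912  0.22333774  1.04514859]
side [[391.36617555   0.         257.51067488]
 [  0.         391.36617555 190.58028961]
 [  0.           0.           1.        ]] [[ 0.99983221 -0.01703865 -0.00672554]
 [-0.01485364 -0.53925413 -0.84201209]
 [ 0.01071997  0.8419707  -0.53941674]] [-0.57345765  0.05405656  1.03505082]
```

View pics/scene0.png

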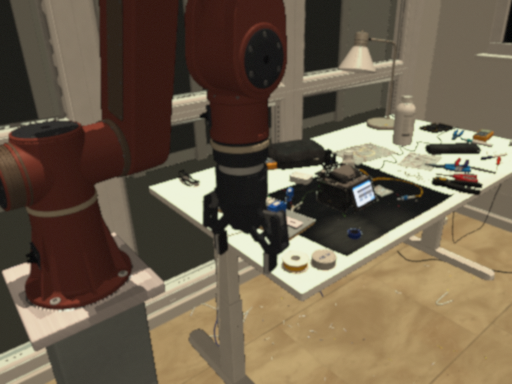

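View pics/side0.png

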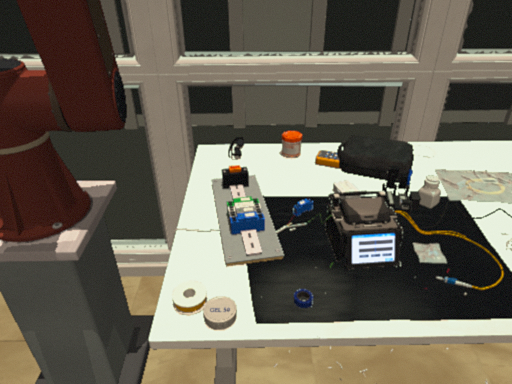

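The side view shows the rail on its grey plate (about 245,215), the module row at (245,215) with blue nearest the camera, and the black stop with its orange tab at (235,172). A smaller blue look-alike lies off the rail at (303,207). The tub is at (291,145), the glasses at (237,148), the spool at (190,298), the tin at (220,312) and the tape at (303,298). Next I'll measure and check with an enlarged crop.

```bash
cat > h.py <<'E'
import numpy as np,cv2
def cloud(d,R=None,t=None):
    K=d["camera_matrix"];z=d["range_z"];v,u=np.mgrid[:z.shape[0],:z.shape[1]]
    P=np.stack([(u-K[0,2])/K[0,0]*z,(v-K[1,2])/K[1,1]*z,z],-1)
    return (P-d["t"])@d["R"]
def blobs(m,X,amin=8):
    n,l,s,c=cv2.connectedComponentsWithStats(m.astype(np.uint8))
    for i in range(1,n):
        if s[i,4]>=amin:
            p=X[l==i];p=p[np.isfinite(p).all(1)]
            print(c[i].round(),s[i,4],np.percentile(p,[3,50,97],axis=0).round(3).tolist())
E
python3 - <<'E'
from h import *
d=dict(np.load("side0.npz"));X=cloud(d);im=d["pixels"]
cv2.imwrite("pics/crop1.png",cv2.resize(im[140:270,195:330,::-1],None,fx=4.5,fy=4.5,interpolation=cv2.INTER_CUBIC))
hsv=cv2.cvtColor(im,cv2.COLOR_RGB2HSV);H,S,V=[hsv[...,i] for i in range(3)]
W=np.zeros(H.shape,bool);W[130:270,195:330]=1
print("blue");blobs(W&(H>105)&(H<130)&(S>130)&(V>60),X)
print("orange");blobs(W&(H<18)&(S>150)&(V>100),X)
print("green");blobs(W&(H>40)&(H<90)&(S>60)&(V>60),X)
# plate: height 0.014
g=W&(abs(X[...,2]-.014)<.006)&(S<60)&(V>70)&(V<190)
n,l,s,c=cv2.connectedComponentsWithStats(g.astype(np.uint8));i=1+s[1:,4].argmax();p=X[l==i]
r=cv2.minAreaRect(p[:,:2].astype(np.float32));print("plate",s[i,4],r,cv2.boxPoints(r))
E
```

```text
blue
[303. 206.] 169 [[0.667, -0.041, 0.0], [0.693, -0.026, 0.02], [0.716, 0.036, 0.033]]
[246. 223.] 444 [[0.51, -0.128, 0.019], [0.543, -0.12, 0.044], [0.585, -0.104, 0.06]]
orange
[292. 136.] 212 [[0.662, 0.278, -0.722], [0.691, 0.3, 0.069], [0.895, 2.115, 0.072]]
[322. 162.] 70 [[0.762, 0.216, 0.004], [0.781, 0.225, 0.013], [0.8, 0.24, 0.025]]
[235. 168.] 69 [[0.497, 0.085, 0.061], [0.513, 0.091, 0.07], [0.527, 0.103, 0.072]]
green
[239. 200.] 119 [[0.498, -0.061, 0.035], [0.525, -0.049, 0.058], [0.561, -0.005, 0.06]]
[256. 201.] 18 [[0.563, -0.052, 0.015], [0.572, -0.044, 0.051], [0.576, 0.012, 0.053]]
plate 2379 ((0.5339334011077881, -0.03436988592147827), (0.12984701991081238, 0.3607676327228546), 9.684478759765625) [[ 0.4395905   0.1325217 ]
 [ 0.5002797  -0.22310464]
 [ 0.6282763  -0.20126148]
 [ 0.5675871   0.15436487]]
```

View pics/crop1.png

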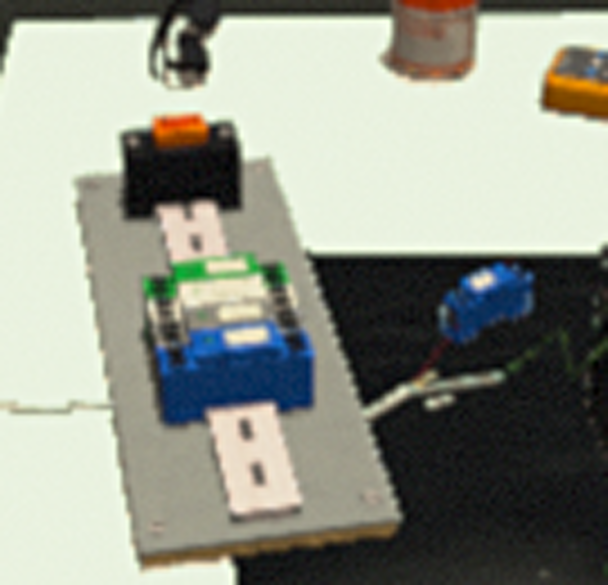

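The crop shows the full-size blue module on the rail (crop 235,370; image 246,223), about 80 mm wide. The other blue thing (crop 485,300; image 303,207) is smaller and lies on the mat, so it is the look-alike. I'll push against the blue module on the rail. The plate measures 130x361 mm, which matches.

```bash
python3 - <<'E'
from h import *
d=dict(np.load("side0.npz"));X=cloud(d);im=d["pixels"]
a=np.deg2rad(9.684);c=np.array([.53393,-.03437]);ex=np.array([np.cos(a),np.sin(a)]);ey=np.array([-np.sin(a),np.cos(a)])
q=(X[...,:2]-c);Q=np.stack([q@ex,q@ey,X[...,2]],-1)
hsv=cv2.cvtColor(im,cv2.COLOR_RGB2HSV);H,S,V=[hsv[...,i] for i in range(3)]
near=(abs(Q[...,0])<.06)&(abs(Q[...,1])<.2)
def show(n,m):
    p=Q[near&m];print(n,len(p),np.percentile(p,[2,10,50,90,98],axis=0).round(4).tolist())
z=Q[...,2];b=(H>105)&(H<130)&(S>130)
show("blueface",b&(z>.025)&(z<.048))
show("bluetop",b&(z>.057))
show("stopface",(V<60)&(z>.03)&(z<.056)&(Q[...,1]>.06))
show("stoptop",(V<80)&(abs(z-.062)<.004)&(Q[...,1]>.06))
show("tabtop",(H<18)&(S>150)&(abs(z-.072)<.003))
show("railtop",(abs(z-.022)<.002)&(abs(Q[...,0])<.03))
show("modtop",(abs(z-.06)<.004)&(Q[...,1]<.05))
s=.13
print("stop pt",c+ey*.11)
m=cv2  # noqa
E
python3 -c "
from plant import robot;d=robot.read_camera('wrist');print(d['mount'].round(3))"
```

```text
blueface 222 [[-0.0398, -0.091, 0.0258], [-0.0346, -0.0895, 0.0272], [-0.0039, -0.0881, 0.0372], [0.0296, -0.0864, 0.0463], [0.0363, -0.0811, 0.0476]]
bluetop 57 [[-0.0222, -0.0903, 0.0573], [-0.0203, -0.0892, 0.0576], [-0.0092, -0.085, 0.0589], [0.0187, -0.0706, 0.06], [0.0204, -0.0677, 0.0601]]
stopface 204 [[-0.0347, 0.1139, 0.0303], [-0.0291, 0.1152, 0.0323], [-0.0016, 0.1173, 0.0426], [0.0265, 0.1197, 0.0528], [0.0321, 0.1209, 0.0556]]
stoptop 76 [[-0.0333, 0.1148, 0.0582], [-0.0286, 0.1161, 0.0586], [-0.0035, 0.1213, 0.0602], [0.0257, 0.1325, 0.0617], [0.0313, 0.1385, 0.0626]]
tabtop 40 [[-0.0147, 0.1219, 0.0692], [-0.012, 0.1243, 0.0697], [-0.0004, 0.1306, 0.0706], [0.0119, 0.1394, 0.0723], [0.0148, 0.1404, 0.0725]]
railtop 461 [[-0.0176, -0.1677, 0.0201], [-0.0149, -0.1586, 0.0203], [-0.0007, -0.1082, 0.0213], [0.0145, 0.1018, 0.0226], [0.0214, 0.1176, 0.0234]]
modtop 423 [[-0.0223, -0.0891, 0.0565], [-0.0185, -0.0847, 0.0573], [-0.0004, -0.0488, 0.0589], [0.0184, -0.0103, 0.0601], [0.0221, -0.0016, 0.0608]]
stop pt [0.51542645 0.07406255]
[[ 0.001 -0.947 -0.322  0.084]
 [ 1.     0.001  0.    -0.   ]
 [ 0.    -0.322  0.947 -0.117]
 [ 0.     0.     0.     1.   ]]
```

Everything agrees with the given sizes: blue rear face at s = -0.088 along the rail, stop face at s ≈ 0.117, so about 117 mm of travel. I'll go above the spot behind the row with the tool's x axis along the rail.

Emit:
{"fn": "play_rows", "kwargs": {
  "plan": [
    [0,0,-1.47,0.493,-0.225,0.1,0],
    [0,0,-1.47,0.493,-0.225,0.1,0],
    [0,0,-1.47,0.493,-0.225,0.1,0],
    [0,0,-1.47,0.493,-0.225,0.1,0],
    [0,0,-1.47,0.493,-0.225,0.1,0],
    [0,0,-1.47,0.493,-0.225,0.1,0],
    [0,0,-1.47,0.493,-0.225,0.1,0],
    [0,0,-1.47,0.493,-0.225,0.1,0],
    [0,0,-1.47,0.493,-0.225,0.1,0],
    [0,0,-1.47,0.493,-0.225,0.1,0]
  ],
  "grip_force": 30
}}

```text
t: 1.15
ee_pos: [0.5179, -0.1883, 0.1651]
tcp_rot: [-3.141, 0.0, 1.746]
wrist_force: [1.1, -0.5, 0.1]
grip_width: -0.003
grip_force: 0.0
```

Emit:
{"fn": "play_rows", "kwargs": {
  "plan": [
    [0,0,0,0,0,0,0],
    [0,0,0,0,0,0,0]
  ]
}}

```text
t: 1.35
ee_pos: [0.5168, -0.1889, 0.1649]
tcp_rot: [-3.14, -0.001, 1.742]
wrist_force: [-0.2, -0.5, -0.1]
grip_width: -0.002
grip_force: 0.0
```

```bash
cat >> h.py <<'E'
from plant import robot
from scipy.spatial.transform import Rotation as Ro
A=np.deg2rad(9.684);C=np.array([.53393,-.03437]);EX=np.array([np.cos(A),np.sin(A)]);EY=np.array([-np.sin(A),np.cos(A)])
def state():
    o=robot.get_obs();p=o["ee_pos"]-[*C,0];R=Ro.from_euler("xyz",o["tcp_rot"]).as_matrix()
    print("t",o["t"],"rail x,y,z",p[:2]@EX,p[:2]@EY,p[2],"rpy",o["tcp_rot"],"F",o["wrist_force"].round(1));return o,R
def to(x,y,z):
    o,R=state();w=np.array([*(C+x*EX+y*EY),z]);print("shift",(R.T@(w-o["ee_pos"])).round(4))
E
python3 -c "
from h import *
to(0,-.125,.061)"
```

```text
t 1.35 rail x,y,z -0.042846496563349885 -0.14945223212453032 0.16489466002749653 rpy [-3.14033672e+00 -6.25682359e-04  1.74173948e+00] F [-0.2 -0.5 -0.1]
shift [0.0243 0.043  0.1039]
```

Emit:
{"fn": "play_rows", "kwargs": {
  "plan": [
    [0,0,0,0.018,0.043,0.04,0],
    [0,0,0,0.018,0.043,0.06,0],
    [0,0,0,0.018,0.043,0.06,0],
    [0,0,0,0.018,0.043,0.06,0]
  ]
}}

```text
t: 1.75
ee_pos: [0.5549, -0.1659, 0.1058]
tcp_rot: [-3.14, -0.0, 1.738]
wrist_force: [0.4, -0.5, 0.9]
grip_width: 0.005
grip_force: 0.0
```

```bash
python3 - <<'E'
from h import *
o,R=state();d=robot.read_camera("wrist");to(0,-.125,.061)
M=d["mount"];Rw=R@M[:3,:3];tw=R@M[:3,3]+o["ee_pos"]
d["R"]=Rw.T;d["t"]=-Rw.T@tw
cv2.imwrite("pics/w1.png",d["pixels"][:,:,::-1]);np.savez("w1.npz",**d)
X=cloud(d);q=X[...,:2]-C;Q=np.stack([q@EX,q@EY,X[...,2]],-1);ok=d["range_z"]>0
hsv=cv2.cvtColor(d["pixels"],cv2.COLOR_RGB2HSV);H,S,V=[hsv[...,i] for i in range(3)]
b=ok&(H>105)&(H<130)&(S>130);p=Q[b];print("blue",len(p),np.percentile(p,[1,50,99],axis=0).round(4).tolist())
p=Q[ok&(abs(Q[...,2]-.06)<.004)&(abs(Q[...,0])<.03)&(Q[...,1]<.05)];print("tops",len(p),np.percentile(p,[1,50,99],axis=0).round(4).tolist())
f=ok&(abs(Q[...,0])<.04)&(Q[...,1]<-.1)&(Q[...,2]>.04);p=Q[f];print("finger",len(p),np.percentile(p,[0,1,50,99,100],axis=0).round(4).tolist() if len(p) else 0)
E
```

```text
t 1.75 rail x,y,z -0.00146010627348395 -0.13322637007429608 0.1058459147960188 rpy [-3.14026691e+00 -3.85255455e-04  1.73809892e+00] F [ 0.4 -0.5  0.9]
t 1.8 rail x,y,z -0.0009145271408152952 -0.13364540201376707 0.10668771551713505 rpy [3.14138734e+00 5.73886411e-04 1.73800963e+00] F [-0.1  0.1  0.7]
shift [0.0087 0.0009 0.0457]
blue 4308 [[-0.0378, -0.0861, 0.0034], [-0.0003, -0.0716, 0.0588], [0.1407, -0.0108, 0.061]]
tops 15216 [[-0.0213, -0.086, 0.0579], [0.0011, -0.0454, 0.0597], [0.0235, -0.0133, 0.0613]]
finger 25096 [[-0.04, -0.1457, 0.0838], [-0.0391, -0.1415, 0.0905], [0.0, -0.1214, 0.1417], [0.0391, -0.1151, 0.166], [0.04, -0.1138, 0.1677]]
```

View pics/w1.png

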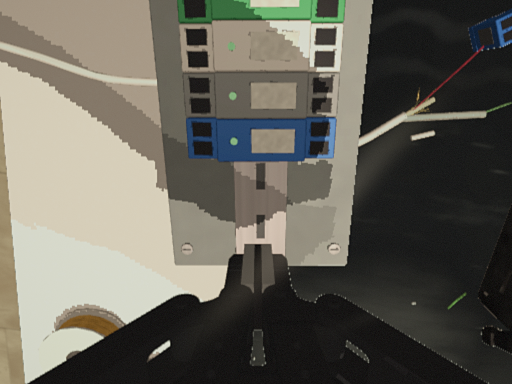

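The wrist view shows the shut fingers at (258,260), centred behind the blue module (261,140), with grey, white and green ahead of it. Tip height is as expected. Next: descend behind the row.

Emit:
{"fn": "play_rows", "kwargs": {
  "plan": [
    [0,0,0,0.006,0,0.025,0],
    [0,0,0,0.006,0.001,0.045,0],
    [0,0,0,0.006,0.001,0.045,0],
    [0,0,0,0.012,0.001,0.045,0],
    [0,0,0,0.016,0.001,0.045,0],
    [0,0,0,0.02,0.001,0.045,0],
    [0,0,0,0.024,0.001,0.045,0],
    [0,0,0,0.028,0.001,0.045,0],
    [0,0,0,0.032,0.001,0.045,0],
    [0,0,0,0.036,0.001,0.045,0]
  ]
}}

```text
t: 2.8
ee_pos: [0.551, -0.1292, 0.0606]
tcp_rot: [-3.142, 0.0, 1.74]
wrist_force: [0.8, -2.3, 0.1]
grip_width: -0.003
grip_force: 1.1
```

```bash
python3 -c "
from h import *
to(0,.015,.061)"
```

```text
t 2.8 rail x,y,z 0.0008380477579562479 -0.09635406277934415 0.060631374500136025 rpy [-3.14158437e+00  4.91522078e-04  1.73980171e+00] F [ 0.8 -2.3  0.1]
shift [ 0.1114 -0.0008 -0.0004]
```

Contact at about 2 N. Pushing steadily.

Emit:
{"fn": "play_rows", "kwargs": {
  "plan": [
    [0,0,0,0.005,0,0,0],
    [0,0,0,0.011,0,0,0],
    [0,0,0,0.017,0,0,0],
    [0,0,0,0.023,0,0,0],
    [0,0,0,0.029,0,0,0],
    [0,0,0,0.035,0,0,0],
    [0,0,0,0.041,0,0,0],
    [0,0,0,0.047,0,0,0],
    [0,0,0,0.053,0,0,0],
    [0,0,0,0.059,0,0,0]
  ]
}}

```text
t: 3.8
ee_pos: [0.541, -0.0708, 0.0606]
tcp_rot: [3.142, 0.0, 1.74]
wrist_force: [1.4, -3.8, 0.4]
grip_width: 0.0
grip_force: 1.5
```

Emit:
{"fn": "play_rows", "kwargs": {
  "plan": [
    [0,0,0,0.006,0,0,0],
    [0,0,0,0.011,0,0,0],
    [0,0,0,0.016,0,0,0],
    [0,0,0,0.021,0,0,0],
    [0,0,0,0.026,0,0,0],
    [0,0,0,0.031,0,0,0],
    [0,0,0,0.035,0,0,0],
    [0,0,0,0.039,0,0,0],
    [0,0,0,0.042,0,0,0],
    [0,0,0,0.044,0,0,0]
  ]
}}

```text
t: 4.8
ee_pos: [0.5336, -0.0276, 0.0606]
tcp_rot: [3.142, 0.0, 1.74]
wrist_force: [-0.3, -3.2, 2.7]
grip_width: -0.003
grip_force: 1.8
```

```bash
python3 -c "
from h import *
to(0,.018,.061)"
```

```text
t 4.8 rail x,y,z 0.0008069263611685812 0.006716155282601037 0.06060384619333166 rpy [3.14157113e+00 8.12350148e-05 1.73992125e+00] F [-0.3 -3.2  2.7]
shift [ 0.0113 -0.0008 -0.0004]
```

Emit:
{"fn": "play_rows", "kwargs": {
  "plan": [
    [0,0,0,0.0015,0,0,0],
    [0,0,0,0.003,0,0,0],
    [0,0,0,0.0045,0,0,0],
    [0,0,0,0.006,0,0,0],
    [0,0,0,0.007,0,0,0],
    [0,0,0,0.008,0,0,0],
    [0,0,0,0.009,0,0,0]
  ]
}}

```text
t: 5.5
ee_pos: [0.5321, -0.0189, 0.0606]
tcp_rot: [3.142, 0.0, 1.74]
wrist_force: [2.0, -2.4, 2.8]
grip_width: 0.003
grip_force: 1.9
```

Emit:
{"fn": "play_rows", "kwargs": {
  "plan": [
    [0,0,0,0.001,0,0,0],
    [0,0,0,0.002,0,0,0]
  ]
}}

```text
t: 5.7
ee_pos: [0.5317, -0.0169, 0.0606]
tcp_rot: [-3.142, -0.0, 1.74]
wrist_force: [0.8, -4.1, 3.0]
grip_width: -0.001
grip_force: 1.9
```

Emit:
{"fn": "play_rows", "kwargs": {
  "plan": [
    [0,0,0,0.001,0,0,0],
    [0,0,0,0.001,0,0,0]
  ]
}}

```text
t: 5.9
ee_pos: [0.5315, -0.0158, 0.0605]
tcp_rot: [-3.142, -0.0, 1.74]
wrist_force: [0.2, -2.6, 1.1]
grip_width: 0.005
grip_force: 1.4
```

```bash
python3 - <<'E'
from h import *
o,R=state();d=robot.read_camera("wrist")
cv2.imwrite("pics/w2.png",d["pixels"][:,:,::-1])
E
```

```text
t 5.9 rail x,y,z 0.0007723968084403531 0.018694846066544077 0.0605381031778507 rpy [-3.14156700e+00 -2.65295044e-04  1.73991859e+00] F [ 0.2 -2.6  1.1]
```

View pics/w2.png

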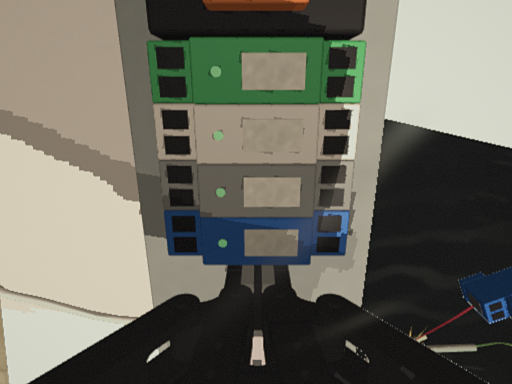

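The four modules are in line, with green's front (256,38) almost at the stop. I'll creep forward until the force rises.

Emit:
{"fn": "play_rows", "kwargs": {
  "plan": [
    [0,0,0,0.0005,0,0,0],
    [0,0,0,0.001,0,0,0]
  ]
}}

```text
t: 6.15
ee_pos: [0.5315, -0.0155, 0.0605]
tcp_rot: [-3.141, 0.001, 1.74]
wrist_force: [1.4, -8.0, 1.1]
grip_width: 0.003
grip_force: 3.6
```

Emit:
{"fn": "play_rows", "kwargs": {
  "plan": [
    [0,0,0,0.0005,0,0,0],
    [0,0,0,0.001,0,0,0]
  ]
}}

```text
t: 6.35
ee_pos: [0.5315, -0.0154, 0.0606]
tcp_rot: [-3.141, 0.003, 1.739]
wrist_force: [1.4, -11.8, 0.1]
grip_width: 0.001
grip_force: 5.9
```

The row is closed: the force rose from 3 to 12 N with no further motion. Backing off and lifting.

Emit:
{"fn": "play_rows", "kwargs": {
  "plan": [
    [0,0,0,-0.008,0,0,0],
    [0,0,0,-0.025,0,0,0],
    [0,0,0,-0.025,0,-0.04,0],
    [0,0,0,-0.025,0,-0.08,0],
    [0,0,0,-0.025,0,-0.08,0]
  ]
}}

```text
t: 6.85
ee_pos: [0.5383, -0.04, 0.1451]
tcp_rot: [3.135, 0.002, 1.739]
wrist_force: [0.3, 0.4, -0.7]
grip_width: 0.007
grip_force: 0.0
```

```bash
python3 - <<'E'
from h import *
to(0,.136,.105)
o,R=state();d=robot.read_camera("wrist");M=d["mount"];Rw=R@M[:3,:3];tw=R@M[:3,3]+o["ee_pos"];d["R"]=Rw.T;d["t"]=-Rw.T@tw
cv2.imwrite("pics/w3.png",d["pixels"][:,:,::-1])
X=cloud(d);q=X[...,:2]-C;Q=np.stack([q@EX,q@EY,X[...,2]],-1);ok=d["range_z"]>0
hsv=cv2.cvtColor(d["pixels"],cv2.COLOR_RGB2HSV);H,S,V=[hsv[...,i] for i in range(3)]
p=Q[ok&(H<18)&(S>150)&(V>80)&(abs(Q[...,2]-.072)<.004)&(abs(Q[...,0])<.04)];print("tab",len(p),np.percentile(p,[1,50,99],axis=0).round(4).tolist())
p=Q[ok&(abs(Q[...,2]-.06)<.003)&(abs(Q[...,0])<.022)&(V>70)&(Q[...,1]>-.0)&(Q[...,1]<.16)];print("tops",np.percentile(p,[1,99],axis=0).round(4).tolist())
E
```

```text
t 6.85 rail x,y,z 0.003392014488368602 -0.006324336202243927 0.14508409647878096 rpy [3.13487426e+00 1.79568221e-03 1.73942595e+00] F [ 0.3  0.4 -0.7]
shift [ 0.1424 -0.0037  0.0398]
t 6.85 rail x,y,z 0.003392014488368602 -0.006324336202243927 0.14508409647878096 rpy [3.13487426e+00 1.79568221e-03 1.73942595e+00] F [ 0.3  0.4 -0.7]Traceback (most recent call last):
  File "<stdin>", line 7, in <module>
    return _quantile_unchecked(
        a, q, axis, out, overwrite_input, method, keepdims, weights)
    return _ureduce(a,
                    func=_quantile_ureduce_func,
    ...<5 lines>...
                    overwrite_input=overwrite_input,
                    method=method)
    r = func(a, **kwargs)
    result = _quantile(arr,
                       quantiles=q,
    ...<2 lines>...
                       out=out,
                       weights=wgt)
    slices_having_nans = np.isnan(arr[-1, ...])
                                  ~~~^^^^^^^^^
IndexError: index -1 is out of bounds for axis 0 with size 0
```

View pics/w3.png

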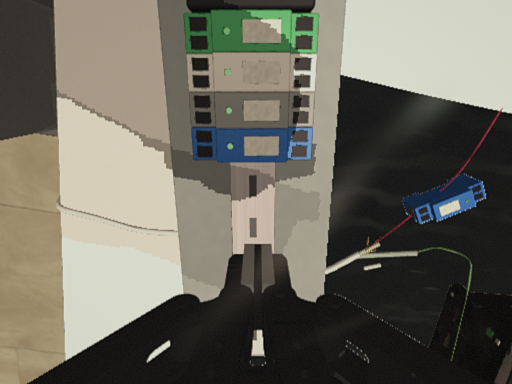

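The row is straight and green's front (250,12) meets the stop; the tab is out of view. I'll move halfway and measure the tab there.

Emit:
{"fn": "play_rows", "kwargs": {
  "plan": [
    [0,0,0,0.04,-0.003,0,0],
    [0,0,0,0.07,-0.003,0,0],
    [0,0,0,0.07,-0.003,0,0],
    [0,0,0,0.07,-0.003,0,0]
  ]
}}

```text
t: 7.3
ee_pos: [0.5202, 0.0299, 0.1397]
tcp_rot: [-3.14, -0.001, 1.741]
wrist_force: [0.2, 0.1, -1.1]
grip_width: -0.002
grip_force: 0.0
```

```bash
python3 - <<'E'
from h import *
to(0,.136,.105)
o,R=state();d=robot.read_camera("wrist");M=d["mount"];Rw=R@M[:3,:3];tw=R@M[:3,3]+o["ee_pos"];d["R"]=Rw.T;d["t"]=-Rw.T@tw
cv2.imwrite("pics/w4.png",d["pixels"][:,:,::-1])
X=cloud(d);q=X[...,:2]-C;Q=np.stack([q@EX,q@EY,X[...,2]],-1);ok=d["range_z"]>0
hsv=cv2.cvtColor(d["pixels"],cv2.COLOR_RGB2HSV);H,S,V=[hsv[...,i] for i in range(3)]
for n,m in(("tab",(H<18)&(S>150)&(V>80)&(abs(Q[...,2]-.072)<.004)&(abs(Q[...,0])<.04)),("tops",(abs(Q[...,2]-.06)<.003)&(abs(Q[...,0])<.022)&(V>70)&(Q[...,1]>0)&(Q[...,1]<.16)),("green",(H>45)&(H<85)&(S>120)&(Q[...,2]>.03)&(abs(Q[...,0])<.05))):
    p=Q[ok&m];print(n,len(p),np.percentile(p,[1,50,99],axis=0).round(4).tolist() if len(p) else 0)
E
```

```text
t 7.3 rail x,y,z -0.0027674728122434548 0.06567714604870174 0.13967915107324377 rpy [-3.14005770e+00 -5.44364005e-04  1.74102277e+00] F [ 0.2  0.1 -1.1]
shift [0.0703 0.0029 0.0347]
t 7.3 rail x,y,z -0.0027674728122434548 0.06567714604870174 0.13967915107324377 rpy [-3.14005770e+00 -5.44364005e-04  1.74102277e+00] F [ 0.2  0.1 -1.1]
tab 2220 [[-0.0145, 0.1255, 0.0698], [0.0009, 0.1368, 0.0716], [0.0165, 0.1469, 0.0733]]
tops 6566 [[-0.0214, 0.0387, 0.0581], [0.0018, 0.088, 0.0597], [0.0216, 0.118, 0.0614]]
green 1984 [[-0.0381, 0.0974, 0.0505], [-0.0099, 0.1084, 0.0594], [0.038, 0.1189, 0.0613]]
```

View pics/w4.png

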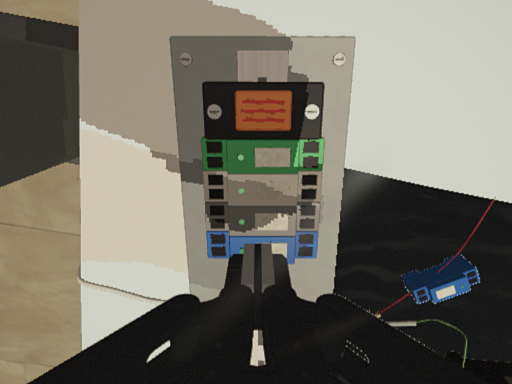

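The tab is at (263,110), centre at rail (0.001, 0.1365, 0.072) as expected, and the row touches the stop with no visible gap. Now over the tab, then press.

Emit:
{"fn": "play_rows", "kwargs": {
  "plan": [
    [0,0,0,0.04,0.004,0,0],
    [0,0,0,0.071,0.004,0,0],
    [0,0,0,0.071,0.004,0.01,0],
    [0,0,0,0.071,0.004,0.03,0],
    [0,0,0,0.071,0.004,0.035,0],
    [0,0,0,0.071,0.004,0.035,0]
  ]
}}

```text
t: 7.95
ee_pos: [0.5122, 0.0994, 0.1046]
tcp_rot: [-3.139, -0.0, 1.739]
wrist_force: [0.3, -0.0, 0.0]
grip_width: 0.002
grip_force: 0.0
```

```bash
python3 -c "
from h import *
to(0.001,.1365,.090)"
```

```text
t 7.95 rail x,y,z 0.0010459727546537588 0.13553024583522053 0.10458306721784785 rpy [-3.13925790e+00 -1.26461473e-04  1.73857621e+00] F [ 0.3 -0.   0. ]
shift [ 0.001  -0.      0.0146]
```

Emit:
{"fn": "play_rows", "kwargs": {
  "plan": [
    [0,0,0,0.001,0,0.004,0],
    [0,0,0,0.001,0,0.006,0],
    [0,0,0,0.001,0,0.008,0],
    [0,0,0,0.001,0,0.0095,0],
    [0,0,0,0.001,0,0.011,0],
    [0,0,0,0.001,0,0.012,0],
    [0,0,0,0.001,0,0.013,0]
  ]
}}

```text
t: 8.65
ee_pos: [0.5128, 0.1014, 0.0927]
tcp_rot: [3.141, 0.0, 1.74]
wrist_force: [-0.4, -0.9, 2.9]
grip_width: -0.001
grip_force: 1.4
```

Emit:
{"fn": "play_rows", "kwargs": {
  "plan": [
    [0,0,0,0,0,0.0007,0],
    [0,0,0,0,0,0.0015,0]
  ]
}}

```text
t: 8.85
ee_pos: [0.5128, 0.1014, 0.0911]
tcp_rot: [3.141, 0.0, 1.74]
wrist_force: [-0.1, -2.4, 2.8]
grip_width: 0.001
grip_force: 1.4
```

Emit:
{"fn": "play_rows", "kwargs": {
  "plan": [
    [0,0,0,0,0,0.0005,0],
    [0,0,0,0,0,0.001,0]
  ]
}}

```text
t: 9.05
ee_pos: [0.5128, 0.1014, 0.0901]
tcp_rot: [3.141, 0.0, 1.74]
wrist_force: [0.6, -2.4, 2.7]
grip_width: -0.001
grip_force: 1.4
```

Emit:
{"fn": "play_rows", "kwargs": {
  "plan": [
    [0,0,0,0,0,0.0005,0],
    [0,0,0,0,0,0.001,0]
  ]
}}

```text
t: 9.25
ee_pos: [0.5129, 0.1014, 0.0899]
tcp_rot: [3.141, 0.0, 1.74]
wrist_force: [-3.5, -3.5, 19.9]
grip_width: -0.002
grip_force: 9.8
```

Emit:
{"fn": "play_rows", "kwargs": {
  "plan": [
    [0,0,0,0,0,0.0005,0],
    [0,0,0,0,0,0.001,0],
    [0,0,0,0,0,0.001,0]
  ]
}}

```text
t: 9.55
ee_pos: [0.5129, 0.1014, 0.0898]
tcp_rot: [3.14, 0.0, 1.74]
wrist_force: [-5.4, -3.3, 25.2]
grip_width: 0.002
grip_force: 13.1
```

The tab bottomed at 0.0898 (25 N). Lifting and backing off for a check.

Emit:
{"fn": "play_rows", "kwargs": {
  "plan": [
    [0,0,0,0,0,-0.02,0],
    [0,0,0,0,0,-0.05,0],
    [0,0,0,-0.04,0,-0.06,0],
    [0,0,0,-0.075,0,-0.06,0],
    [0,0,0,-0.075,0,-0.06,0],
    [0,0,0,-0.075,0,-0.06,0]
  ]
}}

```text
t: 10.15
ee_pos: [0.5247, 0.0273, 0.1477]
tcp_rot: [-3.141, -0.001, 1.738]
wrist_force: [-0.6, -0.1, 0.3]
grip_width: -0.003
grip_force: 0.0
```

```bash
python3 - <<'E'
from h import *
o,R=state();d=robot.read_camera("wrist");M=d["mount"];Rw=R@M[:3,:3];tw=R@M[:3,3]+o["ee_pos"];d["R"]=Rw.T;d["t"]=-Rw.T@tw
cv2.imwrite("pics/w5.png",cv2.resize(d["pixels"][60:300,140:400,::-1],None,fx=2.4,fy=2.4,interpolation=cv2.INTER_CUBIC))
X=cloud(d);q=X[...,:2]-C;Q=np.stack([q@EX,q@EY,X[...,2]],-1);ok=d["range_z"]>0
hsv=cv2.cvtColor(d["pixels"],cv2.COLOR_RGB2HSV);H,S,V=[hsv[...,i] for i in range(3)]
for n,m in(("tab",(H<18)&(S>150)&(V>80)&(abs(Q[...,2]-.068)<.01)&(abs(Q[...,0])<.04)),("green",(H>45)&(H<85)&(S>120)&(Q[...,2]>.03)&(abs(Q[...,0])<.05))):
    p=Q[ok&m];print(n,len(p),np.percentile(p,[1,50,99],axis=0).round(4).tolist() if len(p) else 0)
E
```

```text
t 10.15 rail x,y,z 0.001314958124672666 0.06236639284810698 0.14769724137284437 rpy [-3.14070509e+00 -1.07834309e-03  1.73830579e+00] F [-0.6 -0.1  0.3]
tab 1941 [[-0.0145, 0.1259, 0.062], [0.0012, 0.1367, 0.0646], [0.0164, 0.1475, 0.0663]]
green 1962 [[-0.038, 0.0974, 0.0505], [-0.0091, 0.1084, 0.0594], [0.0281, 0.1188, 0.0616]]
```

View pics/w5.png

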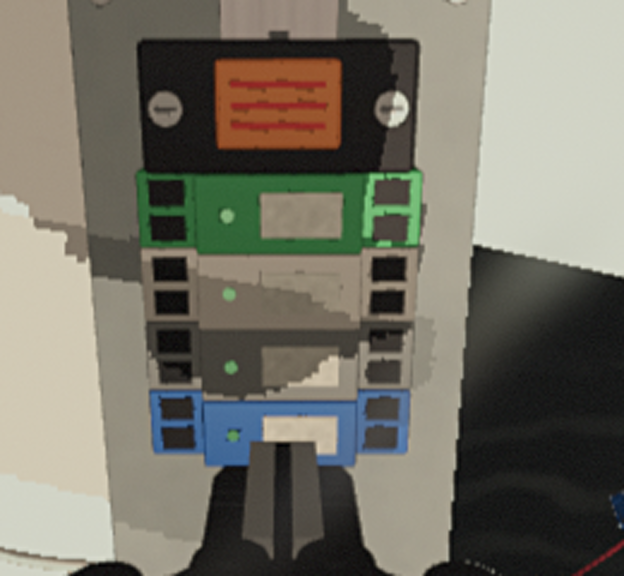

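The tab top (278,105 in the crop) now measures 0.0646 m, which is fully down, and the row is closed up against the stop (green front at row 172). The arm is clear, so I'm handing in.

```bash
python3 -c "
from plant import robot;print(robot.sign_off())"
```

```text
the job is handed in; nothing more can be done
None
```

The four modules are closed up against the end stop with no visible gap, the locking tab is fully down (its top measures about 65 mm above the table), and the job was handed in at about 10 s with the arm clear.

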